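# Stand a clay tile on its short edge in the kiln row

## Robot

A 7-joint arm with a two-finger parallel gripper is mounted at the origin on the work surface. World frame = base frame: x ahead of the robot, y to its left, z up, the work surface at z = 0. Lengths are in mm, angles in rad, forces in N, time in s.
With the tool pointing down it reaches from about 400 to 875 mm from the base axis. Payload 4.4 kg.
Tool frame: the origin (TCP) lies midway between the tips of the shut fingers; the grasp point (between the pads) lies 19 mm behind it; z points along the fingers, y is the line along which they close (so a half turn about z gives the same grasp; the last joint's range is limited). The gripper opens to 85 mm and grips with 20 to 120 N. Pads are 22 mm wide; open, the fingers measure 114 mm over their backs; the gripper's body (76 mm by 85 mm) begins 54 mm behind the grasp point. The pads swing forward as they close: fully open they stand 13 mm farther back than shut.
Start: joints at [-1.331, 0.628, 0.038, 1.517, -0.027, 0.996, -0.02], TCP at [195.662, 619.866, 231.313] pointing down, gripper open.
Joint ranges: [-3.06, 3.06], [-0.37, 2.12], [-1.25, 1.32], [0.18, 2.47], [-1.1, 4.24], [0.23, 1.98], [-2.94, 2.94]. Speed limits (rad/s): [2.57, 2.57, 3.14, 3.14, 3.14, 3.14, 3.14].

## Interface

Orientations are given as [roll, pitch, yaw] about the fixed x, y, z axes, in that order (R = Rz(yaw) Ry(pitch) Rx(roll)).
In Python, from cell import ctrl gives the robot as it stands.
- The arm moves only by the shell command python3 -m crank 'ROWS' [OPENING]. ROWS is JSON, a list that holds one entry, the list of rows, each a list of 4 numbers: the shift along the tool's x, y, z normalised to -1 to 1, where 1 is 2.5 cm, then the turn about the tool's z normalised to -1 to 1, where 1 is 0.08 rad. In form: [[[dx, dy, dz, turn], ...]]. A call has 1 to 12 rows; each row shifts and turns the commanded pose from where the row before left it, along the tool's axes as they then stand; what a row does not reach is not made up. A row lasts 1/12 s, in which the tool goes at most 41.7 mm and 7.16 degrees, less where a joint would pass 70% of its speed; a pose out of reach is approached as far as the arm can. A call with a number of a shift or a turn outside -1 to 1 is refused whole. A call with a gripper value outside its range is refused whole. OPENING is the closure, from -1 (fully open) to 1 (shut), set as the call begins (- or left out, the last holds). The fingers move at their own pace and stop on an object; the grip force is fixed at half the most. Time passes only in rows, so rows that do not move let the fingers close. It gives the time, the measured TCP pose, the force, the opening and the grip force at its end, in the units of the state.
- ctrl.read_state(): the state, without advancing time (a new reading comes with each control period).
- ctrl.get_image(name): name is "scene" or "top" or "wrist"; returns a dict with "img" (480x640x3 uint8, red, green, blue), "intrinsics" (3x3 intrinsics, pixels), "extrinsics" (4x4, takes a point from camera to world coordinates). Camera axes: x right, y up, looking along -z (the intrinsics and any distortion apply to the point x, -y, -z); pixel columns grow to the right and rows downward; lengths in mm; the calibration is good to about 2 mm. A picture is of the moment at which its call begins. There is no depth.
- ctrl.finish_job(): hands the job in; it is judged then, once.
Trained networks look in the newest picture that a camera, given by its name, has taken for a name from the list of things; names that differ only in an ending like _2 or _b are one class to them, and where a whole thing is asked for, a point or a joint stands for the part that bears it (a point fixed in the world has none). Each returns a list of dicts, best first, with "confidence" (0 to 1); they miss things now and then, are a little off and sometimes report something else, mostly with a low value. They report only what shows in the picture. A call takes as long as a camera call. They do not tell look-alikes from the thing itself.
- ctrl.find_in(camera, target): "position" ([row, column] in pixels, amid what is visible of it).
- ctrl.trace(camera, target): "mask" (480x640 bool, what is visible of it) and "position" ([row, column] in pixels, amid what is visible of it).
- ctrl.place_of(camera, target): "position" ([row, column] in pixels: a listed point, or the origin of a listed thing).
The state is a dict: "clock": time; "qpos": joint angles; "qd": joint speeds; "tau": joint torques, N m; "eef_pos": TCP position; "tool_rot": TCP orientation; "force": force on the tool from outside, world axes, zero at the start; "torque": the same for the moment, N m; "width": finger opening in mm; "gripper_force": force on a finger pad.
Only numpy, scipy, OpenCV 4.12 (cv2) and the standard library are available. Lean on these libraries where they do the work, as an engineer would, in place of code of your own. Each camera call takes 0.05 s, during which the arm holds its last target. There are 200 camera calls.

## Task

Put the flat clay tile on the kiln slab, standing upright on its short edge with the hole end up, midway between the two tiles already standing there, in line with them and facing the same way. To get it upright, first lean it in the plaster V-cradle with the hole end up and let go of it, then take it again by its top edge; set it down on the slab before you let go, do not drop it. Leave the standing tiles, the dish and the brush where they are.

Things in the scene. Friction and masses are not known exactly. Their poses are not given: they have to be found in the camera images.
- tile: the loose flat clay tile, 110 x 66 x 16 mm, about 0.25 kg, at first lying flat on the bench; origin at the centre of its 110 x 66 underside; x along its length towards the end with the hole, y along its width, z through its thickness (up while it lies flat)
- tile_mid (a point): the centre of the tile's volume, 8 mm along its z from tile
- tile_hole (a point): the centre of the 12 mm square hole through the tile's thickness, 38 mm along its x from the middle (17 mm from the end edge)
- cradle: fixed plaster V-cradle, 36 mm wide (its x); origin under the V line. Long V face: rises 45 degrees towards its +y, 62 mm long; short face: rises 45 degrees towards -y, 28 mm long. The leaning tile's flat underside rests on the long face, the short edge away from the hole on the short face; it overhangs the cradle by 15 mm at each side and 48 mm at the top
- cradle_v (a point): the middle of the bottom line of the V, where the two faces meet, 22 mm above the cradle's origin
- batt: fixed kiln slab, 110 mm (its x) by 270 mm (its y, the direction of the row) by 26 mm, origin at the centre of its underside, which may be sunk up to 12 mm into the bench; the tile's place is its middle, midway between the two standing tiles
- stander_a: loose tile like the first, standing on its short edge on the slab about 90 mm from the slab's middle towards the slab's -y; 66 mm along its x, 16 mm thick along its y, 110 mm tall; origin at the centre of its foot
- stander_b: the same, about 90 mm towards the slab's +y
- dish: bystander: loose square clay dish, 88 mm foot, about 110 mm rim, 50 mm tall; origin at the centre of its underside
- brush: bystander: brush lying on the bench, handle towards its -x; origin at the middle of its underside
Not all that is in view belongs to the job. What is shaped like the tile but green or turquoise is not meant.

How it is judged:
By the outcome, as a careful person would: the job done as asked, in the order asked, and still so for the second after the job is handed in, with the robot touching nothing.
It also fails if it takes over 61 s, if anything falls off the work surface, if the arm or the gripper's body presses on something with over 40 N, if the wrist force passes 120 N, or if a joint passes its speed limit or range.

## Working session

There is one attempt and no reset: what is moved stays moved. The work goes in short steps, Python scripts to look and compute and a shell command to move; the robot and the scene stay as the last step left them, time stands still between calls to the robot, and variables do not carry over. Pictures are saved under pics/ and viewed, at most 13 in all, crops included, and the job is handed in when it is done.

```bash
mkdir -p pics; ls; python3 - <<'E'
from cell import ctrl
import cv2,numpy as np
s=ctrl.read_state(); print({k:np.round(v,3).tolist() for k,v in s.items()})
ims=[]
for n in ["scene","top"]:
    d=ctrl.get_image(n); cv2.imwrite(f"pics/{n}0.png",d["img"][:,:,::-1]); print(n,d["intrinsics"].tolist(),np.round(d["extrinsics"],4).tolist(),d.keys())
    for t in ["tile","tile_mid","tile_hole","cradle","cradle_v","batt","stander_a","dish","brush"]:
        print(t,[(np.round(x["position"]).tolist(),round(x["confidence"],2)) for x in ctrl.place_of(n,t)])
E
```

```text
pics
{'clock': 0.0, 'qpos': [-1.331, 0.629, 0.038, 1.518, -0.027, 0.996, -0.02], 'qd': [0.001, -0.0, -0.0, -0.0, -0.001, 0.001, 0.0], 'tau': [0.001, -56.342, 1.227, -19.344, 0.011, 0.011, -0.0], 'eef_pos': [195.45, 619.253, 230.388], 'tool_rot': [-3.14, -0.0, 2.836], 'force': [-0.434, -0.445, -0.533], 'torque': [-0.039, 0.007, -0.004], 'gripper_force': 0.0, 'width': 85.256}
scene [[624.1514474225003, 0.0, 313.76574260437775], [0.0, 624.1514474225003, 244.85528849155213], [0.0, 0.0, 1.0]] [[-0.7535, -0.4152, 0.5098, 1152.801], [0.6572, -0.4963, 0.5672, 692.1902], [0.0175, 0.7624, 0.6468, 815.6832], [0.0, 0.0, 0.0, 1.0]] dict_keys(['img', 'intrinsics', 'extrinsics'])
tile [([197.0, 330.0], 0.92), ([229.0, 395.0], 0.68), ([238.0, 293.0], 0.66)]
tile_mid [([239.0, 296.0], 0.83), ([194.0, 331.0], 0.83)]
tile_hole [([228.0, 311.0], 0.96), ([190.0, 318.0], 0.95), ([208.0, 386.0], 0.95)]
cradle [([172.0, 248.0], 0.98), ([184.0, 248.0], 0.68)]
cradle_v [([172.0, 248.0], 0.98), ([184.0, 248.0], 0.68)]
batt [([318.0, 437.0], 0.81)]
stander_a [([276.0, 401.0], 0.7), ([182.0, 246.0], 0.36)]
dish 
[... 225 characters left out ...]
0.0334, 43.4719], [0.0325, 0.1266, 0.9914, 1029.9045], [0.0, 0.0, 0.0, 1.0]] dict_keys(['img', 'intrinsics', 'extrinsics'])
tile [([319.0, 302.0], 0.77), ([232.0, 343.0], 0.71), ([300.0, 373.0], 0.69)]
tile_mid [([318.0, 298.0], 0.64), ([301.0, 376.0], 0.58), ([233.0, 345.0], 0.57)]
tile_hole [([296.0, 390.0], 0.89), ([316.0, 312.0], 0.72), ([247.0, 342.0], 0.68)]
cradle [([256.0, 447.0], 0.93), ([251.0, 445.0], 0.79)]
cradle_v [([256.0, 447.0], 0.93), ([251.0, 445.0], 0.79)]
batt [([262.0, 196.0], 0.81), ([245.0, 339.0], 0.22)]
stander_a [([257.0, 158.0], 0.85), ([256.0, 238.0], 0.8), ([154.0, 328.0], 0.54)]
dish [([154.0, 328.0], 0.7)]
brush [([175.0, 413.0], 0.76), ([261.0, 198.0], 0.75)]
```

View pics/scene0.png

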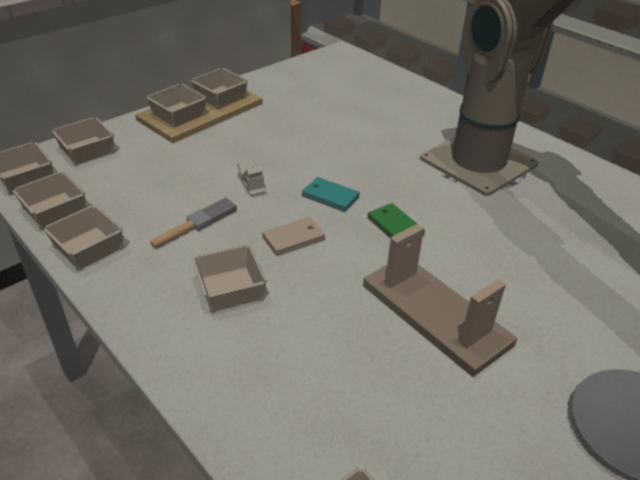

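View pics/top0.png

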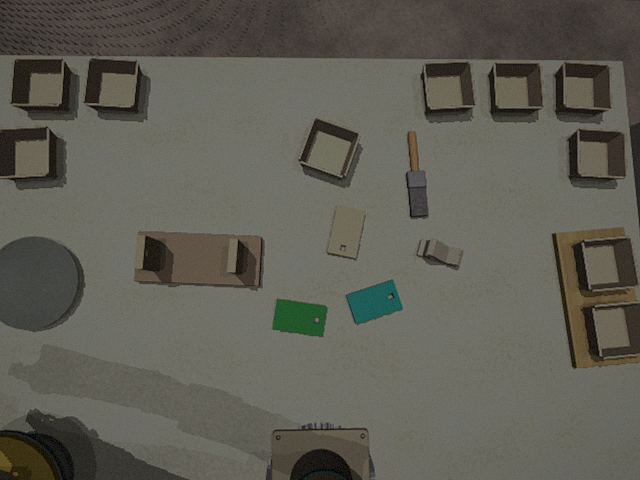

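The scene shows the clay tile at scene (238,293) / top (232,345), with its hole towards the robot. The cradle is at top (252,440). The slab is at top (260,200), with standers at about (253,150) and (255,238). The green and turquoise tiles are decoys.

```bash
cat > h.py <<'E'
from cell import ctrl
import cv2,numpy as np
from scipy.optimize import least_squares
def ray(d,rc):
    K=d["intrinsics"];E=np.array(d["extrinsics"])
    v=np.array([(rc[1]-K[0][2])/K[0][0],-(rc[0]-K[1][2])/K[1][1],-1]);return E[:3,3],E[:3,:3]@v
def onz(d,rc,z):
    o,v=ray(d,rc);return o+v*(z-o[2])/v[2]
def proj(d,P):
    K=np.array(d["intrinsics"]);E=np.array(d["extrinsics"]);c=(np.atleast_2d(P)-E[:3,3])@E[:3,:3]
    return np.c_[K[1,2]-K[1,1]*c[:,1]/-c[:,2],K[0,2]+K[0,0]*c[:,0]/-c[:,2]]
def tri(obs):
    A=0;b=0;
    for d,rc in obs:
        o,v=ray(d,rc);v=v/np.linalg.norm(v);M=np.eye(3)-np.outer(v,v);A=A+M;b=b+M@o
    return np.linalg.solve(A,b)
def rect(d,mask,z):
    m=mask.astype(np.uint8);c=max(cv2.findContours(m,0,cv2.CHAIN_APPROX_NONE)[0],key=cv2.contourArea)[:,0]
    w=np.array([onz(d,(p[1],p[0]),z)[:2] for p in c],np.float32);r=cv2.minAreaRect(w);return r
def box(pts): return pts
def sil(d,Ps):  # convex boxes -> mask
    m=np.zeros((480,640),np.uint8)
    for P in Ps:
        q=proj(d,P)[:,::-1].astype(np.float32);cv2.fillConvexPoly(m,np.round(cv2.convexHull(q)*16).astype(np.int32),1,shift=4)
    return m>0
E
python3 - <<'E'
from h import *
D={n:ctrl.get_image(n) for n in("top","scene")}
np.save("pics/top.npy",D,allow_pickle=True)
for t,z in(("tile",16),("batt",22),("cradle",40),("stander_a",130),("dish",50)):
    for n in D:
        for x in ctrl.trace(n,t)[:3]:
            r=rect(D[n],x["mask"],z);print(t,n,round(x["confidence"],2),np.round(x["position"]),x["mask"].sum(),np.round(r[0],1),np.round(r[1],1),round(r[2],1))
def t(a,b): return np.round(tri([(D["scene"],a),(D["top"],b)]),1)
print("mid",t((239,296),(233,345)),"hole",t((228,311),(247,342)),"v",t((172,248),(256,447)),t((184,248),(251,445)))
im=D["top"]["img"]; a=cv2.resize(im[215:285,400:480],None,fx=5,fy=5,interpolation=2); 
b=cv2.resize(D["scene"]["img"][145:210,215:290],None,fx=5,fy=5,interpolation=2); b=cv2.resize(b,(400,350))
cv2.imwrite("pics/cr.png",np.clip(np.hstack([a,b])*1.5,0,255)[:,:,::-1])
E
```

```text
tile top 0.8 [231. 345.] 1397 [531.  -62.1] [ 66.  111.6] 78.0
tile top 0.76 [303. 376.] 1480 [ 374.1 -121.6] [ 65.9 111.3] 17.7
tile top 0.56 [317. 301.] 1576 [342.5  43.2] [110.8  69.3] 81.6
tile scene 0.91 [232. 292.] 1499 [533.8 -58.7] [ 84.6 116.7] 77.6
tile scene 0.67 [220. 390.] 905 [345.8  29.7] [89.3 78.7] 83.6
tile scene 0.6 [194. 328.] 1159 [ 380.  -118.7] [ 84.  120.1] 17.3
batt top 0.88 [262. 198.] 4977 [471.2 260.8] [272.6 113.7] 86.8
batt top 0.71 [251. 442.] 809 [ 483.  -271.4] [99.6 46.9] 71.9
batt scene 0.94 [318. 438.] 6500 [478.4 265.1] [278.1 126.7] 87.3
cradle top 0.61 [251. 439.] 757 [ 481.5 -266.1] [96.2 44.4] 74.1
cradle top 0.49 [255. 151.] 880 [482.  367.3] [56.3 74.8] 86.7
cradle scene 0.9 [179. 251.] 689 [ 496.5 -251.1] [137.6  54. ] 55.5
stander_a top 0.83 [253. 148.] 851 [474.2 336.8] [48.8 68.4] 88.2
stander_a top 0.72 [253. 236.] 489 [467.1 166.5] [28.7 68.6] 86.3
stander_a scene 0.64 [314. 480.] 1732 [518.8 370.8] [163.   44.7] 24.6
stander_a scene 0.56 [255. 402.] 1671 [511.8 203.9] [171.8  54.1] 36.1
dish top 0.87 [146. 329.] 2583 [711.9 -24.6] [115.  119.3] 70.1
dish scene 0.8 [278. 231.] 3453 [718.7 -11.1] [150.5 112.5] 70.1
dish scene 0.66 [220. 197.] 1229 [ 686.8 -183.3] [196.1  56.6] 0.1
mid [ 5.264e+02 -6.080e+01  3.000e-01] hole [493.2 -52.1  17.2] v [ 473.5 -287.9   23.2] [ 482.7 -287.7   -3.4][ WARN:0@3.796] global loadsave.cpp:1063 imwrite_ Unsupported depth image for selected encoder is fallbacked to CV_8U.
```

View pics/cr.png

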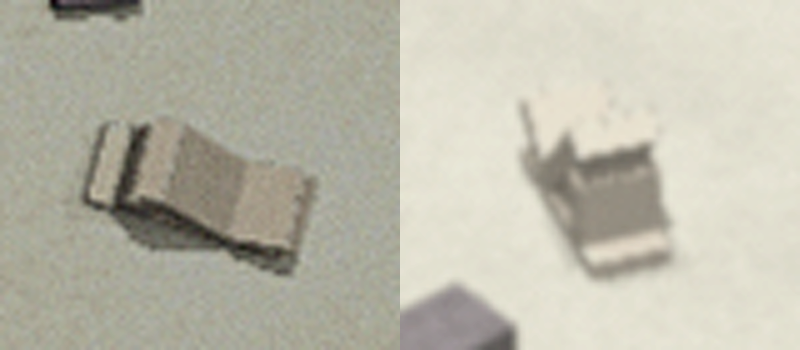

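```bash
cat >> h.py <<'E'
def go(x=None,y=None,z=None,yaw=None):
    s=ctrl.read_state();p=np.array(s["eef_pos"]);a=s["tool_rot"][2]
    t=np.array([p[i] if v is None else v for i,v in enumerate((x,y,z))]);e=t-p
    # tool axes (pointing down)
    d=np.array([np.cos(a)*e[0]+np.sin(a)*e[1],np.sin(a)*e[0]-np.cos(a)*e[1],-e[2]])/25
    tu=0 if yaw is None else -((yaw-a+np.pi/2)%np.pi-np.pi/2)/.08
    print("clock",round(s["clock"],2),"pos",np.round(p,1),"yaw",round(a,3),"F",np.round(s["force"],1),"w",round(s["width"],1),"units",np.round(d,2),"rows>=",round(np.abs(d).max(),1),"turn",round(tu,2))
E
python3 -c "
from h import *
go(530,-160,290,2.932)"
```

```text
clock 1.6 pos [195.7 619.9 231.3] yaw 2.836 F [0.4 0.4 0.3] w 85.4 units [-22.15 -25.72  -2.35] rows>= 25.7 turn -1.2
```

```bash
R="" ; python3 -m crank '[[[-0.61,-0.71,-0.2,-0.1],[-0.61,-0.71,-0.2,-0.1],[-0.61,-0.71,-0.2,-0.1],[-0.61,-0.71,-0.2,-0.1],[-0.61,-0.71,-0.2,-0.1],[-0.61,-0.71,-0.2,-0.1],[-0.61,-0.71,-0.2,-0.1],[-0.61,-0.71,-0.2,-0.1],[-0.61,-0.71,-0.2,-0.1],[-0.61,-0.71,-0.2,-0.1],[-0.61,-0.71,-0.2,-0.1],[-0.61,-0.71,-0.2,-0.1]]]' -1
python3 -m crank '[[[-0.61,-0.71,0,0],[-0.61,-0.71,0,0],[-0.61,-0.71,0,0],[-0.61,-0.71,0,0],[-0.61,-0.71,0,0],[-0.61,-0.71,0,0],[-0.61,-0.71,0,0],[-0.61,-0.71,0,0],[-0.61,-0.71,0,0],[-0.61,-0.71,0,0],[-0.61,-0.71,0,0],[-0.61,-0.71,0,0]]]'
python3 -m crank '[[[-0.61,-0.71,0,0],[-0.61,-0.71,0,0],[-0.61,-0.71,0,0],[-0.61,-0.71,0,0],[-0.61,-0.71,0,0],[-0.61,-0.71,0,0],[-0.61,-0.71,0,0],[-0.61,-0.71,0,0],[-0.61,-0.71,0,0],[-0.61,-0.71,0,0],[-0.61,-0.71,0,0],[0,0,0,0]]]'
python3 -c "
from h import *
go(530,-160,290,2.932)
d=ctrl.get_image('wrist');cv2.imwrite('pics/w1.png',d['img'][:,:,::-1]);print(np.round(d['extrinsics'],3).tolist(),d['intrinsics'].tolist())
for t in ('tile','tile_hole','cradle','cradle_v'): print(t,[(np.round(x['position']).tolist(),round(x['confidence'],2)) for x in ctrl.place_of('wrist',t)])
"
```

```text
clock: 2.6
eef_pos: [317.7, 365.8, 291.7]
tool_rot: [3.141, 0.0, 2.932]
force: [0.3, 0.8, -1.1]
width: 85.4
gripper_force: 0.0
clock: 3.6
eef_pos: [452.4, 119.4, 291.6]
tool_rot: [3.141, 0.0, 2.932]
force: [0.3, 0.2, -0.0]
width: 85.1
gripper_force: 0.0
clock: 4.6
eef_pos: [576.7, -111.2, 291.3]
tool_rot: [-3.138, 0.003, 2.926]
force: [-0.4, -1.3, -0.2]
width: 85.7
gripper_force: 0.0
clock 4.6 pos [ 576.7 -111.2  291.3] yaw 2.926 F [-0.4 -1.3 -0.2] w 85.7 units [ 1.41 -2.31  0.05] rows>= 2.3 turn -0.08
[[0.215, -0.925, -0.313, 496.78], [0.977, 0.202, 0.073, -93.866], [-0.004, -0.321, 0.947, 433.61], [0.0, 0.0, 0.0, 1.0]] [[333.44026542393345, 0.0, 322.1877602315501], [0.0, 333.44026542393345, 240.3037657578885], [0.0, 0.0, 1.0]]
tile [([20.0, 274.0], 0.81), ([148.0, 356.0], 0.61)]
tile_hole [([114.0, 354.0], 0.75), ([34.0, 242.0], 0.55)]
cradle [([145.0, 170.0], 0.78), ([144.0, 162.0], 0.63)]
cradle_v [([145.0, 170.0], 0.78), ([144.0, 162.0], 0.63)]
```

View pics/w1.png

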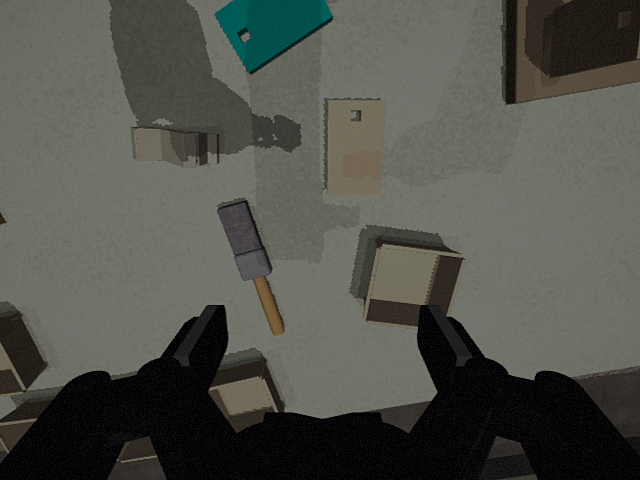

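```bash
python3 -c "
from h import *
go(610,-270,170,2.932)"
```

```text
clock 4.85 pos [ 574.9 -104.1  291.3] yaw 2.933 F [-0.7  0.3  0.5] w 85.3 units [-2.74 -6.2   4.85] rows>= 6.2 turn 0.02
```

```bash
python3 -m crank '[[[-0.27,-0.62,0.48,0],[-0.27,-0.62,0.48,0],[-0.27,-0.62,0.48,0],[-0.27,-0.62,0.48,0],[-0.27,-0.62,0.48,0],[-0.27,-0.62,0.48,0],[-0.27,-0.62,0.48,0],[-0.27,-0.62,0.48,0],[-0.27,-0.62,0.48,0],[-0.27,-0.62,0.48,0],[0,0,0,0],[0,0,0,0]]]'
python3 -c "
from h import *
d=ctrl.get_image('wrist');im=np.clip(d['img']*1.6,0,255).astype(np.uint8)
for t in ('cradle','cradle_v'): print(t,[(np.round(x['position'],1).tolist(),round(x['confidence'],2),np.round(onz(d,x['position'],0 if t=='cradle' else 22),1)) for x in ctrl.place_of('wrist',t)])
x=ctrl.trace('wrist','cradle')
for k in x: print(k['position'],k['confidence'],k['mask'].sum())
ys,xs=np.nonzero(x[0]['mask']);r0,r1,c0,c1=ys.min()-15,ys.max()+15,xs.min()-15,xs.max()+15;r0=max(r0,0);c0=max(c0,0);print(r0,r1,c0,c1)
cv2.imwrite('pics/w2.png',cv2.resize(im[r0:r1,c0:c1],None,fx=4,fy=4,interpolation=2)[:600,:800,::-1]);np.save('pics/w2.npy',d,allow_pickle=True)
"
```

```text
clock: 5.85
eef_pos: [608.5, -270.5, 170.7]
tool_rot: [3.141, -0.002, 2.931]
force: [-0.4, -0.1, 0.6]
width: 85.2
gripper_force: 0.0
cradle [([72.0, 270.4], 0.68, array([ 475.1, -287.7,    0. ])), ([64.9, 264.1], 0.68, array([ 468.8, -291.5,    0. ]))]
cradle_v [([72.0, 270.4], 0.68, array([ 478.9, -285.4,   22. ])), ([64.9, 264.1], 0.68, array([ 473. , -288.9,   22. ]))]
[66.0, 287.6] 0.56 6942
17 116 211 361
```

View pics/w2.png

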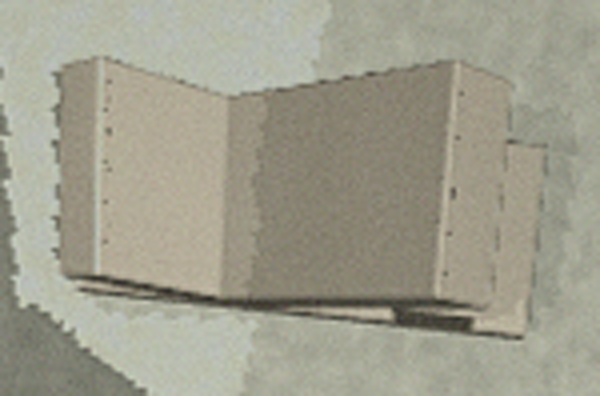

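```bash
python3 -c "
from h import *
d=np.load('pics/w2.npy',allow_pickle=True).item()
c=np.array([(228,95),(218,298),(101,57),(97,275),(458,62),(437,300)],float);px=np.c_[17+c[:,1]/4,211+c[:,0]/4]
M=np.array([(-18,0,22),(18,0,22),(-18,-19.8,41.8),(18,-19.8,41.8),(-18,43.8,65.8),(18,43.8,65.8)])
def W(p):
    R=np.array([[np.cos(p[2]),-np.sin(p[2]),0],[np.sin(p[2]),np.cos(p[2]),0],[0,0,1]]);return M@R.T+[p[0],p[1],p[3]]
f=least_squares(lambda p:(proj(d,W(p))-px).ravel(),[478,-285,0,0]);print(np.round(f.x,3),np.round(f.fun.reshape(-1,2),1).tolist())
f=least_squares(lambda p:(proj(d,W([*p,0]))-px).ravel(),[478,-285,0]);print(np.round(f.x,3),np.round(f.fun.reshape(-1,2),1).tolist())
T=np.load('pics/top.npy',allow_pickle=True).item()
print(np.round(proj(T['top'],W([*f.x,0])),0).tolist())
print(np.round(proj(T['scene'],W([*f.x,0])),0).tolist())
"
```

```text
[ 4.74707e+02 -2.87055e+02 -3.14000e-01 -9.47000e-01] [[0.3, 0.3], [0.2, 0.5], [-0.4, -0.0], [0.2, -0.1], [-0.3, -0.1], [0.2, -0.5]]
[ 4.74893e+02 -2.86982e+02 -3.14000e-01] [[0.2, 0.3], [0.3, 0.4], [-0.5, -0.2], [0.3, -0.2], [-0.4, 0.1], [0.3, -0.3]]
[[262.0, 445.0], [247.0, 449.0], [264.0, 457.0], [249.0, 461.0], [255.0, 432.0], [239.0, 437.0]]
[[172.0, 257.0], [175.0, 241.0], [160.0, 253.0], [163.0, 238.0], [165.0, 262.0], [169.0, 247.0]]
```

```bash
python3 -m crank '[[[0,0.8,-0.1,0],[0,0.8,0,0],[0,0.8,0,0],[0,0.8,0,0],[0,0.8,0,0],[0,0.8,0,0],[0,0.8,0,0],[0,0.8,0,0],[0,0.8,0,0],[0,0,0,0],[0,0,0,0]]]'
cat > tl.py <<'E'
from h import *
d=ctrl.get_image('wrist')
for x in ctrl.trace('wrist','tile')[:2]:
    r=rect(d,x['mask'],16);print(round(x['confidence'],2),x['position'],np.round(r[0],1),np.round(r[1],1),round(r[2],2))
print([(np.round(onz(d,x['position'],16)[:2],1),round(x['confidence'],2)) for x in ctrl.place_of('wrist','tile_hole')])
print(np.round(ctrl.read_state()['qpos'],2))
go(531,-62,170,2.932)
E
python3 tl.py
```

```text
clock: 6.97
eef_pos: [647.0, -92.2, 174.5]
tool_rot: [3.14, 0.001, 2.936]
force: [-0.3, -0.9, -0.1]
width: 85.4
gripper_force: 0.0
0.93 [72.3, 329.8] [530.2 -63. ] [ 66.6 109. ] 77.4
[(array([493.9, -54.6]), 0.66)]
[-0.01  0.7   0.2   1.57 -0.17  0.89  1.61]
clock 7.12 pos [646.3 -96.4 174.3] yaw 2.931 F [-0.4 -0.5 -0. ] w 85.4 units [4.8  0.38 0.17] rows>= 4.8 turn -0.02
```

```bash
python3 -c "
from h import *
go(553,-67.5,-4,2.927)"
```

```text
clock 7.12 pos [646.3 -96.4 174.3] yaw 2.931 F [-0.4 -0.5 -0. ] w 85.4 units [3.89 0.35 7.13] rows>= 7.1 turn 0.05
```

```bash
python3 -m crank '[[[0.65,0.06,0.7,0.05],[0.65,0.06,0.7,0],[0.65,0.06,0.7,0],[0.65,0.06,0.7,0],[0.65,0.06,0.7,0],[0.64,0.05,0.7,0],[0,0,0.6,0],[0,0,0.6,0],[0,0,0.5,0],[0,0,0.4,0],[0,0,0.3,0],[0,0,0,0]]]'
python3 -c "
from h import *
go(553,-67.5,-4,2.927)"
```

```text
clock: 8.12
eef_pos: [552.6, -66.4, 7.5]
tool_rot: [-3.141, -0.002, 2.927]
force: [-0.1, -0.3, -0.8]
width: 85.3
gripper_force: 0.0
clock 8.12 pos [552.6 -66.4   7.5] yaw 2.927 F [-0.1 -0.3 -0.8] w 85.3 units [-0.03 -0.04  0.46] rows>= 0.5 turn 0.0
```

```bash
python3 -m crank '[[[0,0,0.23,0],[0,0,0.23,0],[0,0,0,0]]]'; python3 -m crank '[[[0,0,0,0],[0,0,0,0],[0,0,0,0],[0,0,0,0],[0,0,0,0],[0,0,0,0]]]' 1
```

```text
clock: 8.37
eef_pos: [553.1, -65.9, -3.3]
tool_rot: [-3.142, -0.001, 2.928]
force: [0.8, -0.4, 0.1]
width: 85.4
gripper_force: 0.0
clock: 8.87
eef_pos: [553.5, -66.2, -1.9]
tool_rot: [-3.142, 0.001, 2.928]
force: [-2.1, -0.5, 5.2]
width: 64.7
gripper_force: 67.0
```

```bash
python3 -m crank '[[[0,0,-0.4,0],[0,0,-0.8,0],[0,0,-0.8,0],[0,0,-1,0],[0,0,-1,0],[0,0,-1,0],[0,0,-1,0],[0,0,0,0]]]'
python3 -m crank '[[[0,0,0,0.8],[0,0,0,0.8],[0,0,0,0.8],[0,0,0,0.8],[0,0,0,0.8],[0,0,0,0.8],[0,0,0,0.8],[0,0,0,0.8],[0,0,0,0.8],[0,0,0,0.8],[0,0,0,0.8],[0,0,0,0.8]]]'
python3 -m crank '[[[0,0,0,0.8],[0,0,0,0.8],[0,0,0,0.8],[0,0,0,0.8],[0,0,0,0.8],[0,0,0,0.8],[0,0,0,0.8],[0,0,0,0.8],[0,0,0,0.8],[0,0,0,0.8],[0,0,0,0.8],[0,0,0,0.8]]]'
python3 -c "
from h import *
print(np.round(ctrl.read_state()['qpos'],2))
go(476.7,-281.5,100,1.257)"
```

```text
clock: 9.53
eef_pos: [556.3, -66.4, 152.2]
tool_rot: [3.14, 0.009, 2.928]
force: [0.7, 0.5, -2.2]
width: 64.5
gripper_force: 67.3
clock: 10.53
eef_pos: [552.6, -65.6, 146.6]
tool_rot: [-3.141, -0.001, 2.157]
force: [-0.1, 0.5, -2.6]
width: 64.3
gripper_force: 67.2
clock: 11.53
eef_pos: [552.6, -65.6, 146.6]
tool_rot: [-3.14, -0.0, 1.389]
force: [0.6, -0.1, -2.1]
width: 64.4
gripper_force: 67.2
[-0.33  0.69  0.64  1.88 -0.58  0.77  0.45]
clock 11.53 pos [552.6 -65.6 146.6] yaw 1.389 F [ 0.6 -0.1 -2.1] w 64.4 units [-9.04 -1.42  1.86] rows>= 9.0 turn 1.65
```

```bash
python3 -m crank '[[[0,0,0,0.83],[0,0,0,0.82],[-0.95,-0.02,0.1,0],[-0.95,-0.02,0.2,0],[-0.95,-0.02,0.2,0],[-0.95,-0.02,0.2,0],[-0.95,-0.02,0.2,0],[-0.95,-0.02,0.2,0],[-0.95,-0.02,0.2,0],[-0.95,-0.02,0.2,0],[-0.95,-0.03,0.2,0],[-0.6,-0.03,0.16,0]]]'
python3 -m crank '[[[0,0,0,0],[0,0,0,0]]]'
python3 -c "
from h import *
go(476.7,-281.5,66,1.257)
d=ctrl.get_image('wrist');cv2.imwrite('pics/w3.png',d['img'][:,:,::-1])"
```

```text
clock: 12.53
eef_pos: [476.3, -284.6, 100.1]
tool_rot: [-3.141, 0.002, 1.257]
force: [-0.1, -0.8, -1.9]
width: 64.8
gripper_force: 67.2
clock: 12.7
eef_pos: [477.1, -282.3, 100.1]
tool_rot: [-3.14, -0.0, 1.258]
force: [-0.5, 0.5, -2.4]
width: 64.3
gripper_force: 67.1
clock 12.7 pos [ 477.1 -282.3  100.1] yaw 1.258 F [-0.5  0.5 -2.4] w 64.3 units [ 0.03 -0.02  1.37] rows>= 1.4 turn 0.01
```

View pics/w3.png

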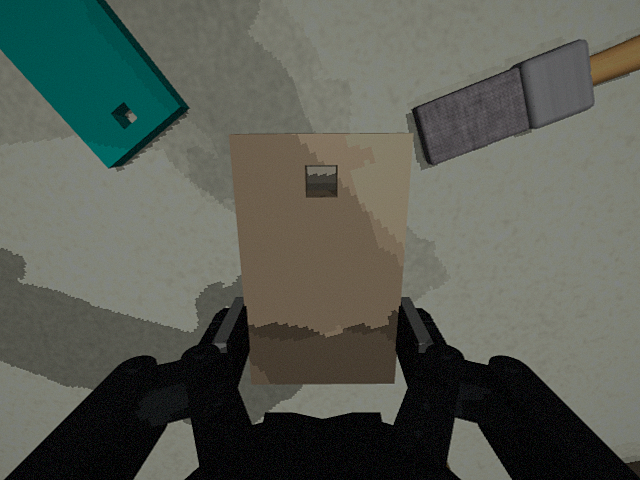

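The tile is held level and in line with the cradle, with its hole at wrist (180,320). Next I'll lower it onto the long face.

```bash
python3 -m crank '[[[0.02,0,0.4,0],[0,-0.02,0.4,0],[0,0,0.3,0],[0,0,0.2,0],[0,0,0.14,0],[0,0,0,0]]]'
python3 -m crank '[[[0.01,0,0.1,0],[0.01,0,0.1,0],[0.01,0,0.1,0],[0.01,0,0.1,0],[0,0,0,0]]]'
python3 -m crank '[[[0.07,0,0.1,0],[0.07,0,0.1,0],[0.07,0,0.08,0],[0.07,0,0.08,0],[0,0,0,0]]]'
python3 -c "
from h import *
go(478.5,-276,55,1.257)
d=ctrl.get_image('scene');b=cv2.resize(d['img'][120:230,180:330],None,fx=5,fy=5,interpolation=2)
cv2.imwrite('pics/s4.png',np.clip(b*1.5,0,255).astype(np.uint8)[:,:,::-1])"
```

```text
clock: 13.25
eef_pos: [477.4, -280.7, 63.9]
tool_rot: [-3.14, -0.001, 1.26]
force: [-0.1, 0.9, -3.0]
width: 64.1
gripper_force: 67.2
clock: 13.67
eef_pos: [477.0, -283.4, 56.8]
tool_rot: [3.14, 0.003, 1.258]
force: [-5.6, -2.4, 13.6]
width: 64.1
gripper_force: 70.7
clock: 14.08
eef_pos: [476.9, -284.0, 48.8]
tool_rot: [3.137, 0.014, 1.254]
force: [-10.9, -14.1, 14.1]
width: 64.2
gripper_force: 74.2
clock 14.08 pos [ 476.9 -284.    48.8] yaw 1.254 F [-10.9 -14.1  14.1] w 64.2 units [ 0.32 -0.04 -0.25] rows>= 0.3 turn -0.04
```

View pics/s4.png

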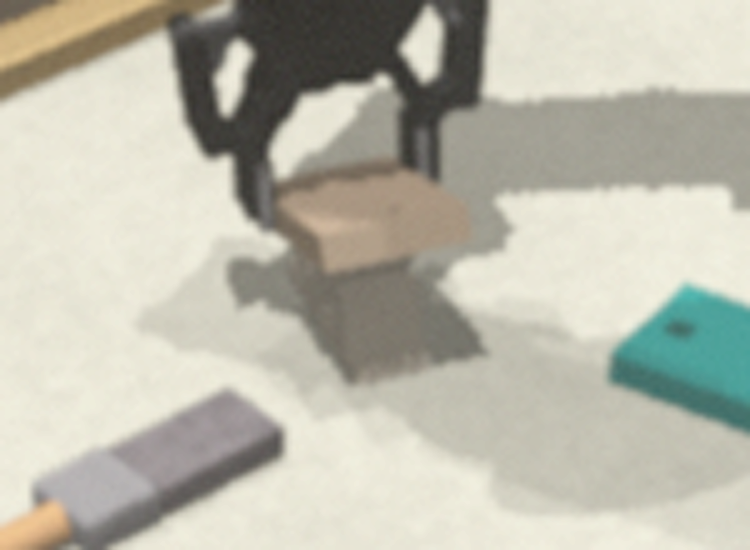

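```bash
python3 -m crank '[[[0,0,-0.3,0],[0,0,-0.2,0],[0.1,0,0,0],[0,0,0,0]]]'
python3 -m crank '[[[0,0,0.1,0],[0,0,0.1,0],[0,0,0.1,0],[0,0,0.1,0],[0,0,0,0]]]'
python3 -m crank '[[[0.05,0,0.1,0],[0.05,0,0.1,0],[0,0,0,0]]]'
python3 -c "
from h import *
s=ctrl.read_state()['eef_pos'];print('u,w',(s[0]-474.9)*.309+(s[1]+287)*.951,s[2]-12);go(480.1,-271,40,1.257)"
```

```text
clock: 14.47
eef_pos: [481.9, -269.9, 58.3]
tool_rot: [3.141, -0.002, 1.262]
force: [0.5, 0.2, -2.0]
width: 64.3
gripper_force: 71.9
clock: 14.88
eef_pos: [481.2, -271.5, 50.3]
tool_rot: [3.14, -0.002, 1.26]
force: [-4.4, 1.5, 22.6]
width: 64.3
gripper_force: 76.6
clock: 15.13
eef_pos: [480.9, -272.4, 45.9]
tool_rot: [3.139, 0.003, 1.258]
force: [-8.5, -3.8, 24.6]
width: 64.4
gripper_force: 79.3
u,w 15.73071585259217 33.88810474212154
clock 15.13 pos [ 480.9 -272.4   45.9] yaw 1.258 F [-8.5 -3.8 24.6] w 64.4 units [ 0.04 -0.05  0.24] rows>= 0.2 turn 0.01
```

```bash
python3 -m crank '[[[0.05,0,0.1,0],[0.05,0,0.1,0],[0.02,0,0.08,0],[0,0,0.06,0],[0,0,0,0]]]'
python3 -c "
from h import *
s=ctrl.read_state()['eef_pos'];print('u,w',(s[0]-474.9)*.309+(s[1]+287)*.951,s[2]-12);go(480.1,-271,40,1.257)"
```

```text
clock: 15.55
eef_pos: [480.9, -272.9, 38.3]
tool_rot: [3.137, 0.007, 1.255]
force: [-11.2, -6.9, 29.1]
width: 64.8
gripper_force: 86.2
u,w 15.290924681051106 26.288006618721674
clock 15.55 pos [ 480.9 -272.9   38.3] yaw 1.255 F [-11.2  -6.9  29.1] w 64.8 units [ 0.06 -0.05 -0.07] rows>= 0.1 turn -0.02
```

```bash
python3 -m crank '[[[-0.1,0,-0.1,0],[0,0,0,0],[0,0,0,0],[0,0,0,0],[0,0,0,0],[0,0,0,0]]]' -1
python3 -m crank '[[[0,0,-0.3,0],[0,0,-0.6,0],[0,0,-1,0],[0,0,-1,0],[0,0,-1,0],[0,0,-1,0],[0,0,-1,0],[0,0,-0.6,0],[0,0,0,0]]]'
python3 -c "
from h import *
d=ctrl.get_image('wrist');e=ctrl.get_image('scene')
b=cv2.resize(e['img'][120:230,200:320],(400,367),interpolation=2);a=cv2.resize(d['img'],(400,300));a=np.vstack([a,np.zeros((67,400,3),np.uint8)])
cv2.imwrite('pics/s5.png',np.clip(np.hstack([a,b])*1.5,0,255).astype(np.uint8)[:,:,::-1]);print(np.round(ctrl.read_state()['qpos'],2))"
```

```text
clock: 16.05
eef_pos: [481.9, -267.9, 36.8]
tool_rot: [-3.141, -0.0, 1.261]
force: [0.4, 0.7, -0.4]
width: 85.5
gripper_force: 0.0
clock: 16.8
eef_pos: [483.5, -269.9, 203.5]
tool_rot: [3.135, 0.001, 1.26]
force: [0.2, -1.8, 0.3]
width: 85.4
gripper_force: 0.0
[ 0.02  0.62  0.7   1.84 -0.51  0.87  0.65]
```

View pics/s5.png

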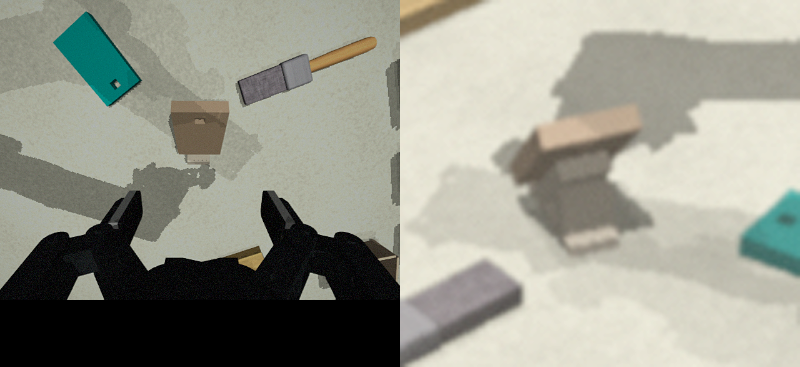

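The tile now leans in the cradle with its hole end up, and the gripper has let go of it (scene crop, tile top edge at about (585,125)). Next I'll turn the tool so the fingers close across the thickness at the top edge.

```bash
python3 -m crank '[[[0,0,0,-0.82],[0,0,0,-0.82],[0,0,0,-0.82],[0,0,0,-0.82],[0,0,0,-0.82],[0,0,0,-0.82],[0,0,0,-0.82],[0,0,0,-0.82],[0,0,0,-0.82],[0,0,0,-0.82],[0,0,0,-0.82],[0,0,0,-0.82]]]'
python3 -m crank '[[[0,0,0,-0.82],[0,0,0,-0.82],[0,0,0,-0.82],[0,0,0,-0.82],[0,0,0,-0.82],[0,0,0,-0.82],[0,0,0,-0.82],[0,0,0,-0.82],[0,0,0,-0.82],[0,0,0,-0.82],[0,0,0,-0.82],[0,0,0,-0.82]]]'
python3 -c "
from h import *
go(491.1,-239.7,71,2.827);print(np.round(ctrl.read_state()['qpos'],2))"
```

```text
clock: 17.9
eef_pos: [481.0, -267.9, 198.4]
tool_rot: [-3.14, -0.003, 2.05]
force: [-0.5, 0.5, -0.1]
width: 85.4
gripper_force: 0.0
clock: 18.9
eef_pos: [480.9, -267.9, 198.3]
tool_rot: [3.141, -0.003, 2.837]
force: [-0.2, 0.4, -0.2]
width: 85.0
gripper_force: 0.0
clock 18.9 pos [ 480.9 -267.9  198.3] yaw 2.837 F [-0.2  0.4 -0.2] w 85.0 units [-0.05  1.2   5.09] rows>= 5.1 turn 0.13
[ 0.3   0.54  0.24  1.84 -0.17  0.79  1.89]
```

```bash
python3 -m crank '[[[0,0.2,0.2,0.12],[0,0.5,0.2,0],[0,0.5,0.2,0],[0,0,0.2,0],[0,0,0,0]]]'; python3 -c "
from h import *
D=[];
for n in ('top','scene','wrist'):
    d=ctrl.get_image(n);P=[474.9+60*.309,-287+60*.951,93.5];q=proj(d,P)[0]
    x=[k for k in ctrl.place_of(n,'tile_hole') if np.hypot(*(np.array(k['position'])-q))<25]
    print(n,np.round(q,1),[(np.round(k['position'],1),round(k['confidence'],2)) for k in x])
    if x:D.append((d,x[0]['position']))
if len(D)>1:
  t=tri(D);print(np.round(t,1),'u,w',(t[0]-474.9)*.309+(t[1]+287)*.951,t[2]-22)
go(491.1,-239.7,71,2.827)"
```

```text
clock: 19.32
eef_pos: [491.0, -237.7, 178.1]
tool_rot: [3.141, -0.003, 2.827]
force: [-0.7, 0.1, -1.0]
width: 85.3
gripper_force: 0.0
top [243.  430.8] [(array([243.7, 430.6]), 0.8)]
scene [159.8 256.4] [(array([174.3, 248. ]), 0.73), (array([158.1, 255.1]), 0.56)]
wrist [244.4 338.3] [(array([245.5, 336.2]), 0.73)]
[ 503.6 -238.9   57. ] u,w 54.64826434550153 34.97025790093566
clock 19.62 pos [ 491.2 -240.7  180.1] yaw 2.824 F [-0.8  1.1  0.4] w 85.5 units [0.02 0.04 4.36] rows>= 4.4 turn -0.04
```

```bash
python3 -m crank '[[[0,0.04,0.7,0],[0,0,0.7,0],[0,0,0.7,0],[0,0,0.7,0],[0,0,0.6,0],[0,0,0.5,0],[0,0,0.3,0],[0,0,0.16,0],[0,0,0,0]]]'
python3 -m crank '[[[0,0,0,0],[0,0,0,0],[0,0,0,0],[0,0,0,0]]]' -0.32
python3 -c "
from h import *
s=ctrl.read_state()['eef_pos'];print('u,w',(s[0]-474.9)*.309+(s[1]+287)*.951,s[2]-22);go(491.1,-239.7,71,2.827)"
```

```text
clock: 20.37
eef_pos: [491.2, -239.2, 70.3]
tool_rot: [3.142, -0.001, 2.824]
force: [0.0, -0.0, 0.1]
width: 85.6
gripper_force: 0.0
clock: 20.7
eef_pos: [491.9, -239.3, 71.4]
tool_rot: [-3.141, 0.001, 2.825]
force: [0.2, -1.1, 0.1]
width: 56.2
gripper_force: 0.0
u,w 50.6210410734795 49.4135730758895
clock 20.7 pos [ 491.9 -239.3   71.4] yaw 2.825 F [ 0.2 -1.1  0.1] w 56.2 units [ 0.02 -0.03  0.02] rows>= 0.0 turn -0.03
```

```bash
python3 -m crank '[[[0,-0.15,-0.13,0],[0,-0.15,-0.12,0],[0,-0.15,-0.12,0],[0,-0.15,-0.11,0],[0,-0.16,-0.11,0],[0,-0.16,-0.1,0],[0,0,0,0]]]'
python3 -m crank '[[[0,-0.15,-0.08,0],[0,-0.15,-0.07,0],[0,-0.15,-0.07,0],[0,-0.15,-0.06,0],[0,-0.15,-0.06,0],[0,-0.15,-0.05,0],[0,-0.15,-0.05,0],[0,0,0,0]]]'
python3 -c "
from h import *
s=ctrl.read_state()['eef_pos'];print('u,w',(s[0]-474.9)*.309+(s[1]+287)*.951,s[2]-22)
d=ctrl.get_image('wrist');e=ctrl.get_image('scene')
b=cv2.resize(e['img'][100:210,190:310],(400,367),interpolation=2);a=cv2.resize(d['img'],(400,300));a=np.vstack([a,np.zeros((67,400,3),np.uint8)])
cv2.imwrite('pics/s6.png',np.clip(np.hstack([a,b])*1.5,0,255).astype(np.uint8)[:,:,::-1])"
```

```text
clock: 21.28
eef_pos: [484.5, -262.3, 89.0]
tool_rot: [-3.141, 0.002, 2.823]
force: [-0.6, 1.3, 1.1]
width: 56.2
gripper_force: 1.1
clock: 21.95
eef_pos: [475.6, -287.4, 99.3]
tool_rot: [-3.141, 0.0, 2.823]
force: [-0.0, -0.5, 0.2]
width: 56.2
gripper_force: 0.3
u,w -0.16623629359597902 77.25796181599797
```

View pics/s6.png

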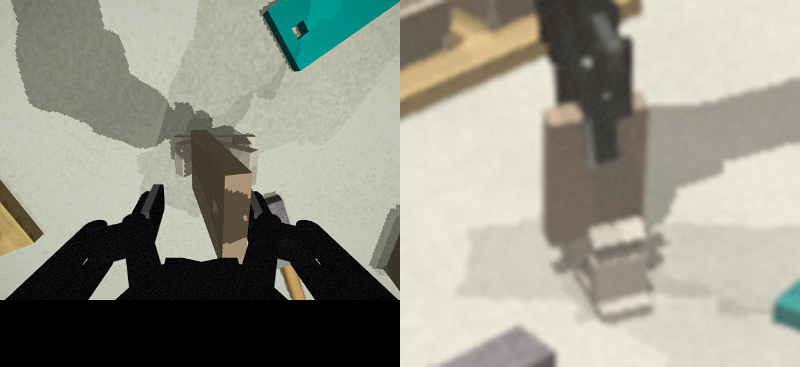

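```bash
python3 -m crank '[[[0,0,-0.1,0],[0,0,-0.1,0],[0,0,0,0],[0,0,0,0]]]' 0.3
python3 -m crank '[[[0,0,0,0],[0,0,0,0],[0,0,0,0],[0,0,0,0],[0,0,0,0],[0,0,0,0]]]' 1
python3 -m crank '[[[0,0,-0.2,0],[0,0,-0.4,0],[0,0,-0.8,0],[0,0,-1,0],[0,0,-1,0],[0,0,-1,0],[0,0,-0.6,0],[0,0,0,0]]]'
python3 -c "
from h import *
d=ctrl.get_image('wrist');e=ctrl.get_image('scene')
b=cv2.resize(e['img'][60:170,190:310],(400,367),interpolation=2);a=cv2.resize(d['img'],(400,300));a=np.vstack([a,np.zeros((67,400,3),np.uint8)])
cv2.imwrite('pics/s7.png',np.clip(np.hstack([a,b])*1.5,0,255).astype(np.uint8)[:,:,::-1]);go(471,261,205,3.086);print(np.round(ctrl.read_state()['qpos'],2))"
```

```text
clock: 22.38
eef_pos: [476.3, -285.9, 104.3]
tool_rot: [-3.141, 0.0, 2.825]
force: [0.6, 0.4, 1.0]
width: 29.5
gripper_force: 0.2
clock: 22.88
eef_pos: [476.0, -286.4, 104.1]
tool_rot: [-3.141, 0.0, 2.824]
force: [-0.9, -1.4, 0.7]
width: 15.3
gripper_force: 59.2
clock: 23.55
eef_pos: [478.0, -286.7, 233.0]
tool_rot: [-3.141, 0.007, 2.825]
force: [0.4, 0.1, -2.2]
width: 15.1
gripper_force: 59.2
clock 23.65 pos [ 476.1 -285.4  229.3] yaw 2.825 F [ 0.2  0.7 -3.7] w 14.8 units [ 7.   20.71  0.97] rows>= 20.7 turn -3.26
[ 0.33  0.5   0.24  1.79 -0.16  0.86  1.9 ]
```

View pics/s7.png

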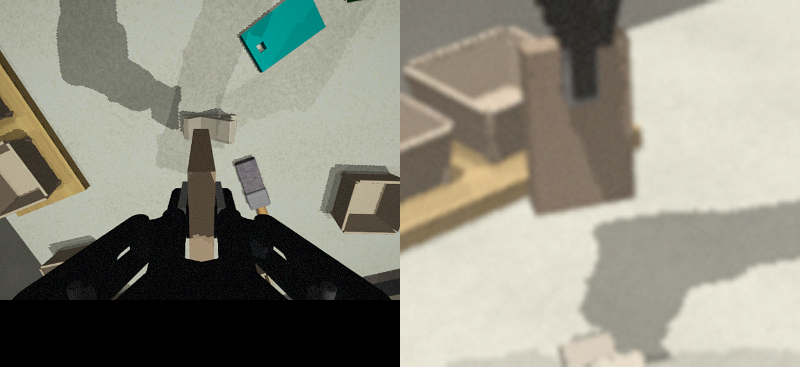

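```bash
python3 -m crank '[[[0.05,0.4,0,0],[0.07,0.75,0,0],[0.07,0.75,0,0],[0.07,0.75,0,0],[0.07,0.75,0,0],[0.07,0.75,0,0],[0.07,0.75,0,0],[0.07,0.75,0,0],[0.07,0.75,0,0],[0.07,0.75,0,0],[0.07,0.75,0,0],[0.07,0.75,0,0]]]'
python3 -m crank '[[[0.07,0.75,0,0],[0.07,0.75,0,0],[0.07,0.75,0,0],[0.07,0.75,0,0],[0.07,0.75,0,0],[0.07,0.75,0,0],[0.07,0.75,0,0],[0.07,0.75,0,0],[0.07,0.75,0,0],[0.07,0.75,0,0],[0.07,0.75,0,0],[0.07,0.75,0,0]]]'
python3 -m crank '[[[0.07,0.75,0,0],[0.07,0.75,0,0],[0.07,0.75,0,0],[0.07,0.75,0,0],[0.07,0.75,0,0],[0.05,0.4,0,0],[0,0,0,-0.8],[0,0,0,-0.8],[0,0,0,-0.8],[0,0,0,-0.8],[0,0,0,0],[0,0,0,0]]]'
python3 -c "
from h import *
d=ctrl.get_image('wrist');cv2.imwrite('pics/w8.png',np.clip(d['img']*1.5,0,255).astype(np.uint8)[:,:,::-1]);np.save('pics/w8.npy',d,allow_pickle=True);go(471,261,235,3.086)
for t in ('batt','stander_a'):
  print(t,[(np.round(k['position'],1),round(k['confidence'],2)) for k in ctrl.place_of('wrist',t)])"
```

```text
clock: 24.65
eef_pos: [522.9, -71.9, 227.3]
tool_rot: [-3.141, -0.004, 2.825]
force: [-0.3, 0.7, -2.9]
width: 15.4
gripper_force: 58.9
clock: 25.65
eef_pos: [572.6, 148.0, 227.0]
tool_rot: [-3.14, -0.004, 2.825]
force: [0.7, 0.8, -4.0]
width: 15.2
gripper_force: 58.9
clock: 26.65
eef_pos: [596.2, 247.7, 227.9]
tool_rot: [-3.141, -0.002, 3.079]
force: [-1.0, -0.1, -2.2]
width: 15.1
gripper_force: 58.9
clock 26.7 pos [596.4 247.8 228.2] yaw 3.079 F [-0.4  0.1 -3.1] w 15.7 units [ 5.04  0.21 -0.27] rows>= 5.0 turn -0.09
batt [(array([ 80.1, 329.1]), 0.93)]
stander_a [(array([ 76. , 426.1]), 0.93), (array([ 80. , 233.4]), 0.87)]
```

View pics/w8.png

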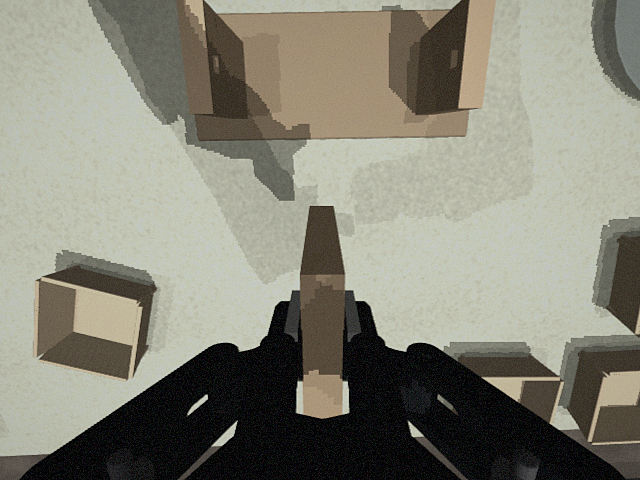

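The wrist picture shows the slab's near edge from (139,198) to (135,467). The standers are at about (80,233) and (76,426), and the held tile hangs straight down at (290,322).

```bash
python3 -c "
from h import *
d=np.load('pics/w8.npy',allow_pickle=True).item()
for z in (14,20,26):
  a,b,o=[onz(d,p,z)[:2] for p in ((80,233.4),(76,426.1),(80.1,329.1))]
  l,r=[onz(d,p,z)[:2] for p in ((139,198),(135,467))]
  ta=(onz(d,(115,212),z+110)+onz(d,(113,190),z+110))[:2]/2; tb=(onz(d,(108,460),z+110)+onz(d,(106,482),z+110))[:2]/2
  f=lambda p,q:(np.round(np.hypot(*(q-p)),1),round(float(np.arctan2(q[1]-p[1],q[0]-p[0])),3),np.round((p+q)/2,1))
  print(z,'feet',a.round(1),b.round(1),f(a,b),'o',o.round(1),'near',f(l,r),'tops',ta.round(1),tb.round(1),f(ta,tb))
"
```

```text
14 feet [464.5 168.4] [472.9 355.2] (np.float64(186.9), 1.526, array([468.7, 261.8])) o [470.6 261.3] near (np.float64(274.8), 1.521, array([523.5, 261.4])) tops [500.  168.7] [507.3 354.9] (np.float64(186.3), 1.531, array([503.6, 261.8]))
20 feet [465.4 169.9] [473.7 353.4] (np.float64(183.8), 1.526, array([469.5, 261.6])) o [471.3 261.1] near (np.float64(270.2), 1.521, array([523.4, 261.2])) tops [500.3 170.8] [507.5 352.4] (np.float64(181.8), 1.531, array([503.9, 261.6]))
26 feet [466.2 171.3] [474.4 351.7] (np.float64(180.6), 1.526, array([470.3, 261.5])) o [472.1 261. ] near (np.float64(265.6), 1.521, array([523.2, 261.1])) tops [500.7 172.8] [507.7 349.9] (np.float64(177.2), 1.531, array([504.2, 261.3]))
```

```bash
python3 -c "
from h import *
d=np.load('pics/w8.npy',allow_pickle=True).item()
p=np.array([596.4,247.8]);a=3.079;ax=np.array([np.cos(a),np.sin(a)]);ay=np.array([np.sin(a),-np.cos(a)])
for r,c,z in((206,321.5,154),(274,323,264)):
  q=onz(d,(r,c),z)[:2]-p;print(q@ax,q@ay)
go(470.2,262,228,3.097)"
```

```text
33.007266768774635 -1.5088335663812191
33.38561358521862 -0.6175844255897366
clock 26.8 pos [596.7 247.9 228.6] yaw 3.079 F [ 0.9 -0.2 -2.6] w 15.3 units [5.09 0.25 0.02] rows>= 5.1 turn -0.22
```

```bash
python3 -m crank '[[[0,0,0,-0.22],[0.5,0.06,0,0],[0.8,0.06,0,0],[0.8,0.06,0,0],[0.8,0.06,0,0],[0.8,0.06,0,0],[0.8,0.06,0,0],[0.58,0,0,0],[0,0,0,0],[0,0,0,0]]]'
python3 -c "
from h import *
go(470.2,262.5,102,3.097)"
```

```text
clock: 27.63
eef_pos: [470.5, 262.9, 229.5]
tool_rot: [3.141, 0.001, 3.099]
force: [-0.2, 0.7, -2.7]
width: 15.3
gripper_force: 59.0
clock 27.63 pos [470.5 262.9 229.5] yaw 3.099 F [-0.2  0.7 -2.7] w 15.3 units [ 0.01 -0.01  5.1 ] rows>= 5.1 turn 0.03
```

```bash
python3 -m crank '[[[0,0,0.4,0],[0,0,0.7,0],[0,0,0.7,0],[0,0,0.7,0],[0,0,0.7,0],[0,0,0.7,0],[0,0,0.6,0],[0,0,0.4,0],[0,0,0.2,0],[0,0,0,0],[0,0,0,0]]]'
python3 -m crank '[[[0,0,0.06,0],[0,0,0.06,0],[0,0,0.06,0],[0,0,0,0]]]'
python3 -c "
from h import *
go(470.2,262.5,94,3.097)
ims=[ctrl.get_image(n)['img'] for n in ('wrist','scene')]
a=cv2.resize(ims[0],(400,300));b=cv2.resize(ims[1][190:370,350:530],(400,400),interpolation=2);a=np.vstack([a,np.zeros((100,400,3),np.uint8)])
cv2.imwrite('pics/s9.png',np.clip(np.hstack([a,b])*1.5,0,255).astype(np.uint8)[:,:,::-1])"
```

```text
clock: 28.55
eef_pos: [471.2, 262.4, 101.6]
tool_rot: [3.142, 0.0, 3.098]
force: [-0.7, -0.6, -3.5]
width: 15.2
gripper_force: 59.0
clock: 28.88
eef_pos: [470.6, 262.6, 97.2]
tool_rot: [3.141, 0.0, 3.098]
force: [-0.0, 0.0, -2.4]
width: 14.8
gripper_force: 59.0
clock 28.88 pos [470.6 262.6  97.2] yaw 3.098 F [-0.   0.  -2.4] w 14.8 units [ 0.02 -0.    0.13] rows>= 0.1 turn 0.02
```

View pics/s9.png

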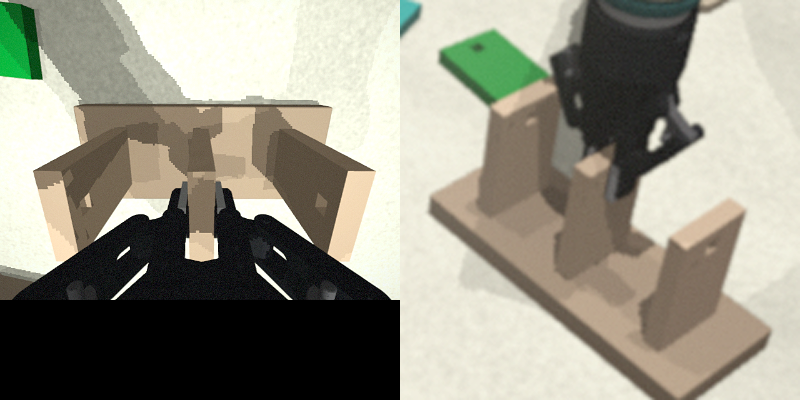

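The held tile sits midway between the standers (wrist crop: standers' front edges at about 50 and 360, tile at 203), is parallel to them, and is close above the slab. I'll lower it gently until it touches.

```bash
python3 -m crank '[[[0,0,0.05,0],[0,0,0.05,0],[0,0,0,0]]]'; python3 -m crank '[[[0,0,0.05,0],[0,0,0.05,0],[0,0,0,0]]]'
```

```text
clock: 29.23
eef_pos: [470.9, 262.6, 95.9]
tool_rot: [3.141, 0.001, 3.098]
force: [-2.7, -1.5, 9.4]
width: 15.3
gripper_force: 60.6
clock: 29.48
eef_pos: [471.0, 262.7, 95.8]
tool_rot: [3.14, 0.001, 3.098]
force: [-7.6, -3.9, 31.3]
width: 15.2
gripper_force: 63.6
```

```bash
python3 -m crank '[[[0,0,-0.05,0],[0,0,-0.05,0],[0,0,0,0],[0,0,0,0]]]'; python3 -m crank '[[[0,0,0,0],[0,0,0,0],[0,0,0,0]]]' 0.5;  python3 -m crank '[[[0,0,0,0],[0,0,0,0],[0,0,0,0]]]' -0.2
python3 -m crank '[[[0,0,-0.2,0],[0,0,-0.4,0],[0,0,-0.8,0],[0,0,-1,0],[0,0,-1,0],[0,0,-1,0],[0,0,-1,0],[0,0,-1,0],[0,0,0,0]]]'
python3 -m crank '[[[-0.5,0,0,0],[-0.8,0,0,0],[-0.8,0,0,0],[-0.8,0,0,0],[-0.8,0,0,0],[-0.8,0,0,0],[-0.8,0,0,0],[0,0,0,0]]]'
python3 -c "
from h import *
ims=[ctrl.get_image(n) for n in ('wrist','scene','top')]
for n in ('wrist','top'): print([(np.round(k['position'],1),round(k['confidence'],2)) for k in ctrl.place_of(n,'stander_a')])
ims=[d['img'] for d in ims]
a=cv2.resize(ims[0],(400,300));b=cv2.resize(ims[1][190:370,350:530],(400,400),interpolation=2);c=cv2.resize(ims[2][215:305,110:290],(400,200),interpolation=2);a=np.vstack([a,c]);b=np.vstack([b,np.zeros((100,400,3),np.uint8)])
cv2.imwrite('pics/s10.png',np.clip(np.hstack([a,b])*1.4,0,255).astype(np.uint8)[:,:,::-1])"
```

```text
clock: 29.82
eef_pos: [471.0, 262.6, 95.9]
tool_rot: [3.141, 0.001, 3.098]
force: [-2.6, -2.4, 12.1]
width: 15.2
gripper_force: 61.1
clock: 30.07
eef_pos: [470.8, 262.6, 94.4]
tool_rot: [3.141, 0.0, 3.098]
force: [-0.2, 0.3, 0.6]
width: 21.1
gripper_force: 0.0
clock: 30.32
eef_pos: [470.6, 262.5, 94.4]
tool_rot: [-3.141, -0.0, 3.098]
force: [0.4, -0.1, 0.2]
width: 51.3
gripper_force: 0.0
clock: 31.07
eef_pos: [473.4, 263.8, 260.4]
tool_rot: [3.136, 0.008, 3.098]
force: [1.1, -0.6, -0.0]
width: 51.3
gripper_force: 0.0
clock: 31.73
eef_pos: [606.6, 255.2, 254.5]
tool_rot: [-3.141, 0.003, 3.095]
force: [0.5, -0.8, -0.3]
width: 51.3
gripper_force: 0.0
[(array([ 69. , 235.9]), 0.95), (array([ 70.2, 414.4]), 0.82), (array([ 75. , 322.7]), 0.43)]
[(array([258.1, 240.5]), 0.8), (array([258.8, 161.3]), 0.71)]
```

View pics/s10.png

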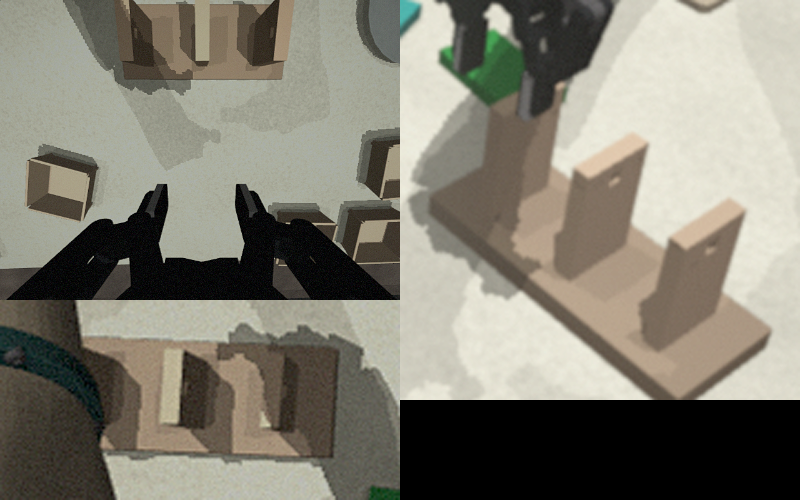

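The tile stands alone on the slab, hole up, in line with its neighbours and midway between them (scene crop, tile top at (610,155)). The gripper is well clear.

```bash
python3 -c "
from cell import ctrl
print(ctrl.finish_job())"
```

```text
the job is handed in; nothing more can be done
None
```

I handed in the job at about 32 s: the tile stands on the slab on its short edge, hole end up. It is midway between the two standing tiles, in line with them and facing the same way, after being leaned in the cradle, released and taken again by its top edge.

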